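Show all three mouths of a valve to the inspection camera

ROBOT

A 7-joint arm with a two-finger parallel gripper is mounted at the origin on the work surface. World frame = base frame: x ahead of the robot, y to its left, z up, the work surface at z = 0. Lengths are in m, angles in rad, forces in N, time in s.
With the tool pointing down it reaches from about 0.35 to 0.9 m from the base axis. Payload 19.9 kg.
Tool frame: the origin (TCP) lies between the finger pads; the fingertips stand 14 mm ahead of it and the grasp point (between the pads) lies 5 mm behind it; z points along the fingers, y is the line along which they close (so a half turn about z gives the same grasp; the last joint's range is limited). The gripper opens to 94 mm and grips with 3 to 60 N. Pads are 16 mm wide; open, the fingers measure 119 mm over their backs; the gripper's body (75 mm by 177 mm) begins 78 mm behind the grasp point.
Start: joints at [1.063, 0.417, -0.01, 1.614, 0.005, 1.111, -0.053], TCP at [0.281, -0.558, 0.219] pointing down, gripper open.
Joint ranges: [-2.81, 2.81], [-0.39, 2.02], [-1.27, 1.25], [0.06, 2.57], [-1.19, 4.33], [0.19, 2], [-2.82, 2.82]. Speed limits (rad/s): [1.89, 1.89, 2.39, 2.39, 3.01, 3.01, 3.01].

INTERFACE

Orientations are given as a rotation vector (axis times angle).
In Python, from workcell import r, get_image gives the robot as it stands.
- The arm moves only by the tool send_rows, never from a script. Its argument "moves" is a list that holds one entry, the list of rows, each a list of 7 numbers: the shift along the world's x, y, z in mm, then the turn, a rotation vector about the world's x, y, z in rad, then the opening in per cent of the stroke, from 0 (shut) to 100 (fully open). A call has 1 to 12 rows; each row is the pose to reach, as a shift and turn from the pose commanded when the call began; what a row does not reach only later rows make up. A row lasts 1/10 s, in which the tool goes at most 50 mm and 8.59 degrees, less where a joint would pass 70% of its speed; a pose out of reach is approached as far as the arm can. A call with a gripper value outside its range is refused whole. The fingers move at their own pace and stop on an object; "squeeze" is the grip in N (left out, the last holds). Time passes only in rows, so rows that repeat a pose let the fingers close. It gives the time, the measured TCP pose, the force, the opening and the grip force at its end, in the units of the state.
- r.sense(): the state, without advancing time (a new reading comes with each control period).
- get_image(name): name is "scene" or "side" or "wrist"; returns a dict with "frame" (400x640x3 uint8, red, green, blue), "range_z" (400x640 float32, m along the optical axis (not along the pixel's ray), 0 where there is no reading), "fx", "fy", "cx", "cy" (pixels), "view" (4x4, takes a point from world to camera coordinates); the wrist camera has in their place "tool_from_camera" (4x4, takes a point from camera to tool coordinates, whose origin is the TCP and whose axes are the flange's). Camera axes: x right, y up, looking along -z (the intrinsics and any distortion apply to the point x, -y, -z); pixel columns grow to the right and rows downward; lengths in m; the calibration is good to about 2 mm. The wrist camera is an equidistant fisheye: a pixel r from the principal point sees the ray r / f radians off the axis. A picture is of the moment at which its call begins: read the wrist's pose just before it.
- r.finish_job(): hands the job in; it is judged then, once.
The state is a dict: "t": time; "q": joint angles; "joint_vel": joint speeds; "joint_efforts": joint torques, N m; "tcp_pos": TCP position; "eef_rot": TCP orientation; "ft_force": force on the tool from outside, world axes, zero at the start; "wrist_torque": the same for the moment, N m; "gripper_width": finger opening in m; "grasp_force": force on a finger pad.
Only numpy, scipy, OpenCV 4.12 (cv2) and the standard library are available. Lean on these libraries where they do the work, as an engineer would, in place of code of your own. Each camera call takes 0.05 s, during which the arm holds its last target. There are 200 camera calls.

TASK

Take the loose three-way valve off the rubber mat and show its three mouths to the inspection camera, hose tail first, then the plain mouth, then the hexagon mouth: hold each one centred on the lens, square to it and about 8 cm in front of the glass, quite still for a second. Then stand the valve upright in the empty half of the tray, its mouths pointing the same ways as those of the valve already there, and let go. Set it down without dropping it, do not touch the camera or its stand, and leave everything else where it is.

Things in the scene. Friction and masses are not known exactly. Their poses are not given: they have to be found in the camera images.
- valve: Loose stainless three-way valve, about 0.5 kg, upright on the mat. Origin: centre of underside, z up. Foot 60 x 60 x 12 mm, body 52 x 52 mm up to z = 78, then the stem (stem). Mouths on level axes at z = 50 mm: barbed hose tail to +y, 29 mm thick; plain round one to +x, 36 mm thick; hexagon one to -y, 48 mm over corners; -x blank. At the start +x points away from the robot within 46 degrees.
- tail (a point): Centre of the hose tail's mouth, at (0, 80, 50) mm in the valve's frame; the mouth looks along the valve's +y.
- plain (a point): Centre of the plain mouth, at (62, 0, 50) mm in the valve's frame; it looks along the valve's +x.
- hex (a point): Centre of the hexagon mouth, at (0, -58, 50) mm in the valve's frame; it looks along the valve's -y.
- stem (a point): Grip point on the axis of the valve's stem, at (0, 0, 105) mm in the valve's frame. The stem is 30 x 30 mm square, its sides parallel to the valve's x and y, from z = 78 to 123 mm.
- camera: Head of the fixed inspection camera: barrel 52 mm thick, 120 mm long, black collar of 76 mm at its front. Origin: centre of the front glass, 300 mm above the table. x: line of sight, out of the lens, towards the robot's side and always 35 degrees below level; y is level. To face the lens a mouth must point 35 degrees upwards, the stem leaning away from the lens.
- stand: Fixed stand of the camera, carrying its head. Origin: on the table straight below the front glass; its x axis points away from the robot's side, to the foot (120 x 120 mm, centred at x = 130 mm) and the post (24 mm thick, 410 mm tall with its block, at x = 140 mm).
- mat: Fixed black rubber mat, 280 x 220 x 4 mm, left or right of the middle; origin at the centre of its underside. The valve stands on it, with a hose nipple near a far corner.
- tray: Fixed grey tray on the other side from the mat: 310 (x) x 190 (y) mm, walls 5 mm thick, 20 mm high, floor 5 mm thick; origin: centre of underside. A wall across it at x = 0 makes two halves; the middle of the empty one, nearer the robot, is at x = -76 mm, y = 0; valve_done stands in the other. The mouths of a valve pass over the walls.
- valve_done: An identical loose valve, already checked, standing upright in the far half of the tray (x = +76 mm), same frame as the other; its plain mouth points out along the tray's +x within 6 degrees. Not to be moved.
- nipple_a: Loose steel hose nipple, 40 mm thick, 75 mm tall, standing on the mat. Bystander. Origin: centre of its underside.
- nipple_b: The same kind of hose nipple, standing on the table in the middle. Bystander.
- elbow: Loose steel pipe elbow lying in the middle of the table, legs 45 mm long and 38 mm thick. Bystander.
- wrench: Wrench 170 mm long lying in the middle, near the robot. Bystander.
Things that resemble listed ones, but are neither listed nor needed, are in the scene too. Leave any green or turquoise look-alike of the valve alone.

How it is judged:
By the outcome, as a careful person would: the job done as asked, in the order asked, and still so for the second after the job is handed in, with the robot touching nothing.
It also fails if it takes over 72 s, if anything falls off the work surface, if the arm or the gripper's body presses on something with over 40 N, if the wrist force passes 120 N, or if a joint passes its speed limit or range.

## Working session

There is one attempt and no reset: what is moved stays moved. The work goes in short steps, Python scripts to look and compute and a tool call to move; the robot and the scene stay as the last step left them, time stands still between calls to the robot, and variables do not carry over. Pictures are saved under pics/ and viewed, at most 10 in all, crops included, and the job is handed in when it is done.

Besides the shell and the picture viewer there is one more tool, called as name([rows], argument=value, ...), one row to a line, values as JSON. send_rows: Moves the arm, as the interface text tells. Its arguments: {"type":"object","properties":{"moves":{"type":"array"},"squeeze":{"type":"number"}},"required":["moves"]}

```bash
ls; mkdir -p pics
cat > h.py <<'E'
import numpy as np, cv2
from workcell import r, get_image
from scipy.spatial.transform import Rotation as R
def cloud(im):
    z=im["range_z"]; v,u=np.mgrid[0:z.shape[0],0:z.shape[1]]
    p=np.stack([(u-im["cx"])/im["fx"]*z,-(v-im["cy"])/im["fy"]*z,-z,np.ones_like(z)],-1)
    w=p@np.linalg.inv(im["view"]).T
    w=w[...,:3]; w[z<=0]=np.nan
    return w
E
python3 - <<'E'
from h import *
print(r.sense())
for n in ("scene","side"):
    im=get_image(n); cv2.imwrite(f"pics/{n}.png",im["frame"][...,::-1]); np.savez(f"{n}.npz",**im)
    print({k:v for k,v in im.items() if k not in("frame","range_z")})
E
```

```text
pics
{'t': 0.0, 'q': array([ 1.06353707,  0.4179618 , -0.01028434,  1.61418622,  0.00471782,
        1.11066684, -0.0529527 ]), 'joint_vel': array([-3.10294654e-04, -4.54558287e-04, -2.53756060e-04, -2.51851064e-04,
        5.95531872e-05,  1.20428764e-03, -7.82030885e-04]), 'joint_efforts': array([-4.59245348e-04, -8.51261115e+01,  6.38421010e-01, -4.25997841e+01,
       -4.87739244e-02,  1.84928987e-02,  5.84592999e-05]), 'tcp_pos': array([ 0.28050286, -0.55811849,  0.21882789]), 'eef_rot': array([-3.05566639e+00, -7.24826854e-01,  6.06316405e-04]), 'ft_force': array([ 0.52005499, -0.86918582,  0.30964392]), 'wrist_torque': array([-0.04939917,  0.02480761, -0.0034738 ]), 'grasp_force': 0.0, 'gripper_width': 0.09414680477029122}
{'fx': 463.92668711705653, 'fy': 463.92668711705653, 'cx': 314.1732448723009, 'cy': 194.62234001871786, 'view': array([[ 0.56231071,  0.82657019, -0.02425657, -0.19503908],
       [-0.43747387,  0.32224707,  0.83950786,  0.08504987],
       [ 0.70172878, -0.46145264,  0.54280584, -1.83524635],
       [ 0.        ,  0.        ,  0.        ,  1.        ]])}
{'fx': 361.2449015932784, 'fy': 361.2449015932784, 'cx': 322.10955470622866, 'cy': 197.85650960677836, 'view': array([[ 0.99940601, -0.03404404, -0.00535013, -0.45940443],
       [ 0.02581235,  0.63663061,  0.77073678, -0.07456631],
       [-0.02283293, -0.77041707,  0.63713122, -1.29378036],
       [ 0.        ,  0.        ,  0.        ,  1.        ]])}
```

View pics/scene.png

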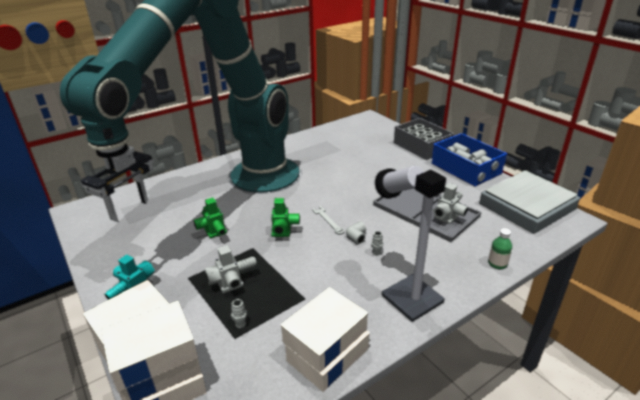

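View pics/side.png

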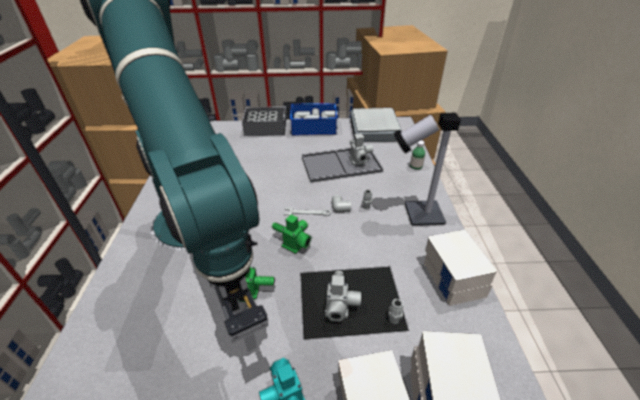

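The scene view shows the loose valve at about (230,270) on the black mat, with green look-alikes at (210,218) and (284,218), the tray at (427,210) and the camera head at (400,182). In the side view the valve is at (340,297), the tray at (342,163) with valve_done at (360,153), and the camera head at (418,135), with its stand at (425,212).

Run:
```python
from h import *
S={n:dict(np.load(n+".npz")) for n in("scene","side")}
W={n:cloud(S[n]) for n in S}
for n,u,v,lab in [("side",336,277,"stemtop"),("side",343,310,"v"),("side",305,272,"mat tl"),("side",391,270,"mat tr"),("side",303,334,"mat bl"),("side",404,329,"mat br"),("side",304,153,"tray tl"),("side",375,148,'tray tr'),("side",313,178,"tray bl"),("side",380,173,"tray br"),("side",357,140,"done top"),("side",405,140,"collar"),("side",450,122,"block"),("side",425,212,"foot"),("side",300,235,"green"),("side",265,283,"green2"),
 ("scene",228,252,"stemtop"),("scene",249,264,"mouth"),("scene",384,183,"collar"),("scene",430,182,"block"),("scene",452,195,"done")]:
    print(lab,n,W[n][v,u].round(3))
P=np.concatenate([W[n].reshape(-1,3) for n in W]); C=np.concatenate([S[n]["frame"].reshape(-1,3) for n in W]).astype(int)
k=~np.isnan(P[:,0]); P=P[k];C=C[k]
np.savez("pc.npz",P=P,C=C)
def top(img,lo,hi,ax=(0,1)): pass
# height map world, 2mm
x0,x1,y0,y1=.2,1.1,-.7,.7; s=500
H=np.zeros((int((x1-x0)*s),int((y1-y0)*s),3),np.uint8); Z=np.full(H.shape[:2],-1.)
m=(P[:,0]>x0)&(P[:,0]<x1-.003)&(P[:,1]>y0+.003)&(P[:,1]<y1)&(P[:,2]<.5)
for p,c in zip(P[m],C[m]):
    i=int((x1-p[0])*s);j=int((y1-p[1])*s)
    if p[2]>Z[i,j]: Z[i,j]=p[2]; H[i,j]=c
H=cv2.dilate(H,np.ones((2,2)))
cv2.imwrite("pics/top.png",H[...,::-1])
```

```text
stemtop side [ 0.483 -0.377  0.127]
v side [ 0.499 -0.434  0.064]
mat tl side [ 0.399 -0.26   0.006]
mat tr side [ 0.661 -0.263  0.006]
mat bl side [ 0.394 -0.463  0.005]
mat br side [ 0.66  -0.458  0.004]
tray tl side [0.393 0.382 0.023]
tray tr side [ 0.717  0.447 -0.   ]
tray bl side [0.43  0.203 0.018]
tray br side [0.709 0.25  0.   ]
done top side [0.615 0.324 0.117]
collar side [ 0.705 -0.041  0.329]
block side [ 0.831 -0.032  0.38 ]
foot side [ 0.826 -0.018  0.018]
green side [ 0.385 -0.165  0.07 ]
green2 side [ 0.289 -0.333  0.053]
stemtop scene [ 0.505 -0.382  0.126]
mouth scene [ 0.507 -0.328  0.058]
collar scene [ 0.716 -0.034  0.319]
block scene [ 0.856 -0.03   0.389]
done scene [0.642 0.335 0.103]
```

View pics/top.png

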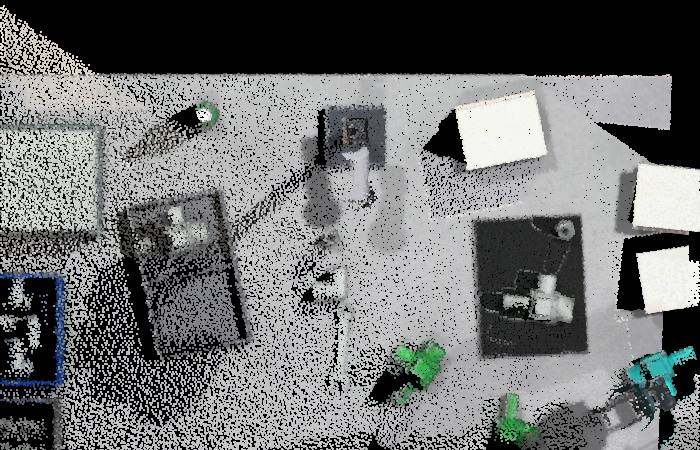

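The height map (2 mm/px, robot at the bottom) shows the valve at (545,300): its tail at (505,303) points left, its plain mouth points up, and its hexagon mouth is at (572,305). The tray is at (183,275), turned by about 15°, and the camera head is at (355,175). Next I fit models to the points.

```bash
cat >> h.py <<'E'
from scipy.optimize import least_squares
def box(p,lo,hi):
    lo,hi=np.array(lo),np.array(hi); q=np.abs(p-(lo+hi)/2)-(hi-lo)/2
    return np.linalg.norm(np.maximum(q,0),axis=1)+np.minimum(q.max(1),0)
def cyl(p,ax,r0,a,b):
    t=p[:,ax]; rr=np.linalg.norm(np.delete(p,ax,1),axis=1)
    q=np.stack([rr-r0,np.abs(t-(a+b)/2)-(b-a)/2],1)
    return np.linalg.norm(np.maximum(q,0),axis=1)+np.minimum(q.max(1),0)
def valve(p):
    q=p-[0,0,.05]
    return np.min([box(p,[-.03,-.03,0],[.03,.03,.012]),box(p,[-.026,-.026,0],[.026,.026,.078]),box(p,[-.015,-.015,.078],[.015,.015,.123]),
      cyl(q,1,.0135,0,.08),cyl(q,0,.018,0,.062),cyl(q,1,.0225,-.058,0)],0)
def tray(p):
    a,b=.155,.095
    return np.min([box(p,[-a,-b,0],[a,b,.005]),box(p,[-a,-b,0],[-a+.005,b,.02]),box(p,[a-.005,-b,0],[a,b,.02]),box(p,[-a,-b,0],[a,-b+.005,.02]),box(p,[-a,b-.005,0],[a,b,.02]),box(p,[-.0025,-b,0],[.0025,b,.02])],0)
def head(p):
    c,s=np.cos(np.radians(35)),np.sin(np.radians(35))
    q=p-[0,0,.3]; q=np.stack([c*q[:,0]-s*q[:,2],q[:,1],s*q[:,0]+c*q[:,2]],1)
    return np.min([cyl(q,0,.026,-.12,0),cyl(q,0,.038,-.03,0)],0)
def fit(f,P,x0,cut=.03,n=4):
    x=np.array(x0,float)
    def loc(x): return R.from_euler('z',x[3]).inv().apply(P-[x[0],x[1],x[2]])
    for i in range(n):
        k=np.abs(f(loc(x)))<max(cut/2**i,.008)
        Q=P[k]
        s=least_squares(lambda x:f(R.from_euler('z',x[3]).inv().apply(Q-x[:3])),x,loss='soft_l1',f_scale=.002); x=s.x
    return x,np.median(np.abs(s.fun)),len(Q)
E
cat > fit.py <<'E'
from h import *
S={n:dict(np.load(n+".npz")) for n in("scene","side")}
W={n:cloud(S[n]).reshape(-1,3) for n in S}
W["both"]=np.concatenate(list(W.values()))
def near(P,c,rad,z0,z1): return P[(np.hypot(P[:,0]-c[0],P[:,1]-c[1])<rad)&(P[:,2]>z0)&(P[:,2]<z1)]
for n in W:
    P=W[n]; print(n)
    for nm,f,c,rad,z0,z1,x0s in [("valve",valve,(.495,-.38),.1,.015,.14,[[.495,-.385,.004,y] for y in(-.6,-.2,.2,.6)]),
      ("done",valve,(.635,.33),.085,.028,.14,[[.635,.33,.005,y] for y in(0,.3)]),
      ("tray",tray,(.55,.335),.2,.003,.025,[[.55,.335,0,.23]]),
      ("head",head,(.75,-.02),.12,.22,.42,[[.715,-.03,0,np.pi+y] for y in (-.3,0.2)])]:
        b=min((fit(f,near(P,c,rad,z0,z1),x0) for x0 in x0s),key=lambda t:t[1]); print(nm,b[0].round(4),b[1].round(4),b[2])
E
python3 fit.py
```

```text
scene
valve [ 0.4875 -0.3849  0.0034 -0.1219] 0.0011 1161
done [0.6251 0.3444 0.0044 0.2377] 0.0014 725
tray [5.538e-01 3.202e-01 2.000e-04 1.970e-01] 0.0011 1626
head [ 0.7168 -0.0071  0.0111  3.1252] 0.0012 904
side
valve [ 0.4873 -0.3853  0.0043 -0.1224] 0.0008 1044
done [0.6253 0.344  0.0059 0.2514] 0.0013 418
tray [0.5534 0.3196 0.0054 0.1966] 0.0012 1735
head [ 0.7021 -0.0081  0.0035  3.1384] 0.0012 788
both
valve [ 0.4874 -0.3852  0.0039 -0.1222] 0.001 2206
done [0.6251 0.3442 0.0049 0.2402] 0.0013 1143
tray [0.5536 0.3198 0.0049 0.1971] 0.0012 3398
head [ 0.7158 -0.007   0.0119  3.119 ] 0.0014 1620
```

```bash
cat > fit2.py <<'E'
from h import *
S={n:dict(np.load(n+".npz")) for n in("scene","side")}
W={n:cloud(S[n]).reshape(-1,3) for n in S}
W["both"]=np.concatenate(list(W.values()))
c,s=np.cos(np.radians(35)),np.sin(np.radians(35))
def loc(x,P):
    q=R.from_euler('z',x[2]).inv().apply(P-[x[0],x[1],.3])
    return np.stack([c*q[:,0]-s*q[:,2],q[:,1],s*q[:,0]+c*q[:,2]],1)
def hd(x,P):
    q=loc(x,P); return np.min([cyl(q,0,.026,-.12,0),cyl(q,0,.038,-x[3],x[4])],0)
def foot(x,P):
    q=R.from_euler('z',x[2]-np.pi).inv().apply(P-[x[0],x[1],0])
    return np.minimum(box(q,[.07,-.06,0],[.19,.06,x[3]]),np.where(q[:,2]>.03,np.abs(np.hypot(q[:,0]-.14,q[:,1])-.012),9))
for n in W:
    P=W[n]
    for nm,f,sel,x0,cu in [("head",hd,(np.hypot(P[:,0]-.75,P[:,1]+.02)<.12)&(P[:,2]>.22)&(P[:,2]<.42),[.71,-.01,3.13,.02,0.],.012),
       ("foot",foot,(np.hypot(P[:,0]-.84,P[:,1]+.01)<.13)&(P[:,2]>.006)&(P[:,2]<.33),[.71,-.01,3.13,.016],.012)]:
        x=np.array(x0); Q0=P[sel]
        for i in range(5):
            Q=Q0[np.abs(f(x,Q0))<(cu if i>1 else .03)]
            o=least_squares(lambda x:f(x,Q),x,loss='soft_l1',f_scale=.002); x=o.x
        print(n,nm,x.round(4),np.median(np.abs(o.fun)).round(4),len(Q))
        if nm=="head":
            q=loc(x,Q0); rr=np.hypot(q[:,1],q[:,2]); m=(rr<.045)
            print(" near front", np.percentile(q[m&(rr<.03),0],[90,97,99,99.8]).round(4), "collar span",np.percentile(q[m&(rr>.032),0],[1,50,99]).round(4))
P=W["both"]
# tray edges: points in wall-top height, in tray frame
q=R.from_euler('z',.197).inv().apply(P-[.5536,.3198,0])
for lab,ax,m in [("y walls",1,(np.abs(q[:,0])<.15)),("x walls",0,np.abs(q[:,1])<.09)]:
    mm=m&(q[:,2]>.014)&(q[:,2]<.028)&(np.abs(q[:,ax])<.18)
    h,e=np.histogram(q[mm,ax],np.arange(-.18,.181,.005)); print(lab,[(round(a,3),int(b)) for a,b in zip(e,h) if b>12])
E
python3 fit2.py
python3 - <<'E'
import cv2
cv2.imwrite("pics/head.png",cv2.resize(cv2.imread("pics/scene.png")[140:330,350:520],None,fx=3,fy=3))
E
```

```text
scene head [ 6.9850e-01 -8.2000e-03  3.1468e+00  2.1600e-02 -4.0000e-04] 0.0008 1065
 near front [-0.0326 -0.0213 -0.0197 -0.0186] collar span [-0.1822 -0.0229 -0.0005]
scene foot [ 0.6985 -0.0079  3.1412  0.0176] 0.001 2405
side head [ 6.9760e-01 -8.4000e-03  3.1442e+00  2.2400e-02 -1.7000e-03] 0.001 823
 near front [-0.0367 -0.0264 -0.0237 -0.0226] collar span [-0.1781 -0.0175 -0.0007]
side foot [ 0.6983 -0.0085  3.1445  0.0192] 0.0011 1367
both head [ 6.9810e-01 -8.3000e-03  3.1458e+00  2.1900e-02 -1.0000e-03] 0.0009 1890
 near front [-0.0342 -0.0227 -0.0207 -0.0193] collar span [-0.1821 -0.0217 -0.0003]
both foot [ 0.6984 -0.0083  3.1432  0.0181] 0.0011 3772
y walls [(np.float64(-0.1), 36), (np.float64(-0.095), 165), (np.float64(-0.09), 80), (np.float64(-0.025), 13), (np.float64(-0.02), 32), (np.float64(-0.015), 19), (np.float64(0.085), 31), (np.float64(0.09), 62), (np.float64(0.095), 34), (np.float64(0.155), 16)]
x walls [(np.float64(-0.155), 40), (np.float64(-0.005), 37), (np.float64(0.0), 41), (np.float64(0.045), 17), (np.float64(0.095), 16), (np.float64(0.1), 28), (np.float64(0.145), 15), (np.float64(0.15), 60), (np.float64(0.155), 27)]
```

View pics/head.png

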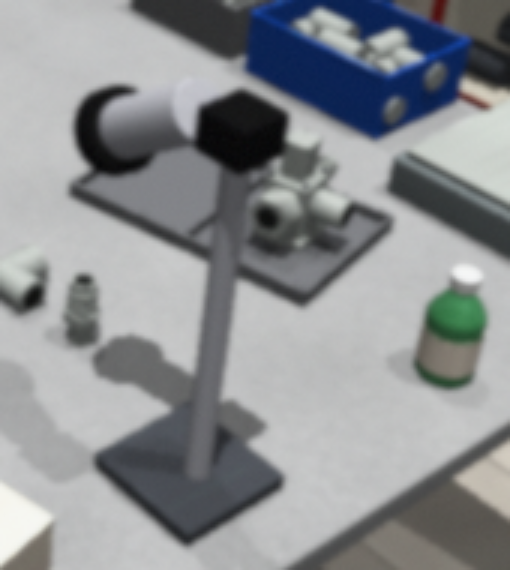

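The crop shows the black collar at the front of the head and the black block on the post. The stand fit and the head fit agree: the glass is at (0.698, -0.008, 0.300), looking along -x. Now I move above the valve.

send_rows([
  [[20, 17, 0, 0, 0, 0.1, 100], [60, 50, 0, 0, 0, 0.25, 100], [100, 84, 0, 0, 0, 0.4, 100], [140, 117, 0, 0, 0, 0.55, 100], [175, 146, 0, 0, 0, 0.7, 100], [195, 163, 0, 0, 0, 0.85, 100], [204, 170, 0, 0, 0, 0.95, 100], [207, 173, 0, 0, 0, 0.983, 100], [207, 173, 0, 0, 0, 0.983, 100], [207, 173, -30, 0, 0, 0.983, 100], [207, 173, -60, 0, 0, 0.983, 100], [207, 173, -60, 0, 0, 0.983, 100]],
], squeeze=60)

```text
t: 1.3
tcp_pos: [0.485, -0.3854, 0.156]
eef_rot: [-2.353, -2.073, 0.003]
ft_force: [0.3, 0.2, 0.7]
gripper_width: 0.094
grasp_force: 0.0
```

Run:
```python
from h import *
s=r.sense(); M=R.from_rotvec(s["eef_rot"]).as_matrix()
print(s["tcp_pos"].round(4),s["q"].round(3),s["eef_rot"].round(4),"y yaw",np.arctan2(M[1,1],M[0,1]).round(4),"z",M[:,2].round(4))
im=get_image("wrist"); cv2.imwrite("pics/w1.png",im["frame"][...,::-1]); print({k:v for k,v in im.items() if k not in("frame","range_z")})
```

```text
[ 0.485  -0.3854  0.156 ] [ 0.828  0.489 -0.276  1.675  0.152  1.005  0.374] [-2.3528 -2.0735  0.0026] y yaw -0.126 z [-0.0049  0.0031 -1.    ]
{'fx': 309.70691628693146, 'fy': 309.70691628693146, 'cx': 318.63998376139745, 'cy': 200.24012532516406, 'tool_from_camera': array([[ 8.16674627e-04,  9.65838588e-01,  2.59143116e-01,
         7.59042027e-02],
       [ 9.99999667e-01, -7.89992764e-04, -2.07101233e-04,
        -2.81156940e-04],
       [ 4.69482449e-06,  2.59143199e-01, -9.65838911e-01,
        -1.65924882e-01],
       [ 0.00000000e+00,  0.00000000e+00,  0.00000000e+00,
         1.00000000e+00]])}
```

View pics/w1.png

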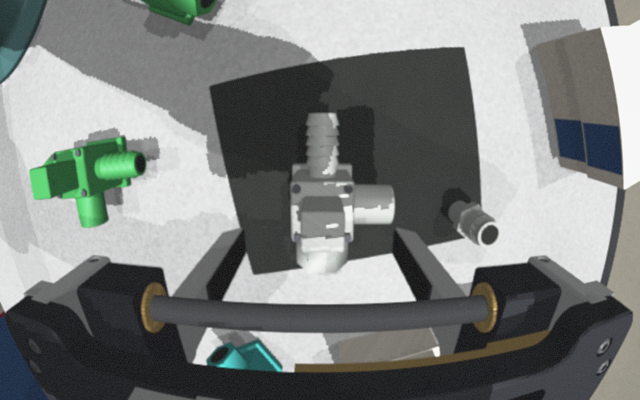

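The wrist view shows the stem at (323,218), midway between the fingers and square to them, with the tail up at (322,130) and the plain mouth to the right at (375,205). I go down and grip.

send_rows([
  [[2, 0, -20, 0, 0, 0, 100], [2, 0, -40, 0, 0, 0, 100], [2, 0, -50, 0, 0, 0, 100], [2, 0, -52, 0, 0, 0, 100], [2, 0, -52, 0, 0, 0, 100], [2, 0, -52, 0, 0, 0, 0], [2, 0, -52, 0, 0, 0, 0], [2, 0, -52, 0, 0, 0, 0], [2, 0, -52, 0, 0, 0, 0], [2, 0, -52, 0, 0, 0, 0], [2, 0, -52, 0, 0, 0, 0], [2, 0, -52, 0, 0, 0, 0]],
], squeeze=60)

```text
t: 2.55
tcp_pos: [0.4897, -0.3854, 0.1074]
eef_rot: [-2.353, -2.082, 0.0]
ft_force: [-0.3, 0.3, 0.1]
gripper_width: 0.0417
grasp_force: 0.0
```

```bash
cat > st.py <<'E'
from h import *
s=r.sense(); M=R.from_rotvec(s["eef_rot"]).as_matrix()
print(s["t"],s["tcp_pos"].round(4),s["q"].round(3),s["eef_rot"].round(4),"y yaw",np.arctan2(M[1,1],M[0,1]).round(4),"z",M[:,2].round(4),s["gripper_width"],s["grasp_force"],s["ft_force"].round(1))
E
python3 st.py
```

```text
2.55 [ 0.4897 -0.3854  0.1074] [ 0.816  0.55  -0.266  1.704  0.175  0.912  0.357] [-2.3527e+00 -2.0818e+00  1.0000e-04] y yaw -0.122 z [-1.e-04  0.e+00 -1.e+00] 0.04165785033730732 0.0 [-0.3  0.3  0.1]
```

send_rows([
  [[-2, 0, -3, 0, 0, 0, 0], [-2, 0, -3, 0, 0, 0, 0], [-2, 0, -3, 0, 0, 0, 0], [-2, 0, -3, 0, 0, 0, 0], [-2, 0, -3, 0, 0, 0, 0], [-2, 0, -3, 0, 0, 0, 0], [-2, 0, -3, 0, 0, 0, 0]],
])

```text
t: 3.25
tcp_pos: [0.4877, -0.3854, 0.1044]
eef_rot: [-2.353, -2.082, 0.0]
ft_force: [-0.6, 1.2, -4.4]
gripper_width: 0.0294
grasp_force: 60.0
```

```bash
python3 st.py
```

```text
3.25 [ 0.4877 -0.3854  0.1044] [ 0.817  0.551 -0.266  1.71   0.176  0.904  0.358] [-2.3526e+00 -2.0819e+00  2.0000e-04] y yaw -0.1219 z [-2.e-04  0.e+00 -1.e+00] 0.029419499406036838 59.993517994880676 [-0.6  1.2 -4.4]
```

send_rows([
  [[0, 0, 4, 0, 0, 0, 0], [0, 0, 12, 0, 0, 0, 0], [0, 0, 28, 0, 0, 0, 0], [0, 0, 50, 0, 0, 0, 0], [0, 0, 75, 0, 0, 0, 0], [0, 0, 100, 0, 0, 0, 0], [0, 0, 122, 0, 0, 0, 0], [0, 0, 138, 0, 0, 0, 0], [0, 0, 146, 0, 0, 0, 0], [0, 0, 150, 0, 0, 0, 0], [0, 0, 150, 0, 0, 0, 0]],
])

```text
t: 4.35
tcp_pos: [0.4877, -0.3854, 0.2547]
eef_rot: [2.352, 2.082, -0.0]
ft_force: [0.5, 1.0, -5.7]
gripper_width: 0.0293
grasp_force: 60.0
```

```bash
cat > tgt.py <<'E'
import sys
from h import *
# planned TCP pose for the given valve-mouth; gives remaining shift/turn from the measured pose
G=np.array([.6984,-.0083,.3]); m=np.array([np.cos(np.radians(35)),0,np.sin(np.radians(35))]); zv=np.array([-m[2],0,m[0]])
A=np.array([[0,1,0],[1,0,0],[0,0,-1]])  # valve->tool axes: Rtool = Rvalve @ A
def pose(n):
    L,yaw={"tail":(.08,-np.pi/2),"plain":(.062,0),"hex":(.058,np.pi/2)}[n]
    Rv=(R.from_euler('y',-np.radians(35))*R.from_euler('z',yaw)).as_matrix()
    return G-.08*m-L*m+.05*zv, Rv@A
def go(p,M):
    s=r.sense(); M0=R.from_rotvec(s["eef_rot"]).as_matrix()
    print("from",s["tcp_pos"].round(4),"shift mm",(1e3*(p-s["tcp_pos"])).round(1),"turn",R.from_matrix(M@M0.T).as_rotvec().round(4), "q",s["q"].round(2),"grip",s["gripper_width"].round(4),s["grasp_force"].round(1),s["t"])
if __name__=="__main__": go(*pose(sys.argv[1]))
E
python3 tgt.py tail
```

```text
Traceback (most recent call last):
  File "tgt.py", line 13, in <module>
    if __name__=="__main__": go(*pose(sys.argv[1]))
                             ~~^^^^^^^^^^^^^^^^^^^^
  File "tgt.py", line 12, in go
    print("from",s["tcp_pos"].round(4),"shift mm",(1e3*(p-s["tcp_pos"])).round(1),"turn",R.from_matrix(M@M0.T).as_rotvec().round(4), "q",s["q"].round(2),"grip",s["gripper_width"].round(4),s["grasp_force"].round(1),s["t"])
                                                                                                                                                                ^^^^^^^^^^^^^^^^^^^^^^^^
AttributeError: 'float' object has no attribute 'round'
```

```bash
sed -i 's/s\["gripper_width"\].round(4),s\["grasp_force"\].round(1)/s["gripper_width"],s["grasp_force"]/' tgt.py; python3 tgt.py tail
```

```text
from [ 0.4877 -0.3854  0.2547] shift mm [ 51.  377.1  -5.5] turn [ 0.4417 -0.499  -1.4001] q [ 0.84  0.4  -0.29  1.57  0.12  1.19  0.4 ] grip 0.029308752521095303 59.99348044395447 4.35
```

send_rows([
  [[1, 5, 2, 0.006, -0.007, -0.02, 0], [2, 18, 5, 0.021, -0.024, -0.067, 0], [5, 38, 8, 0.044, -0.05, -0.14, 0], [8, 62, 10, 0.073, -0.083, -0.231, 0], [12, 90, 10, 0.106, -0.12, -0.336, 0], [16, 118, 10, 0.139, -0.157, -0.441, 0], [20, 145, 10, 0.17, -0.192, -0.539, 0], [22, 168, 10, 0.197, -0.223, -0.623, 0], [24, 182, 10, 0.214, -0.242, -0.678, 0], [25, 188, 10, 0.221, -0.25, -0.7, 0], [25, 188, 10, 0.221, -0.25, -0.7, 0]],
])

```text
t: 5.45
tcp_pos: [0.5125, -0.1968, 0.2642]
eef_rot: [-2.888, -1.125, -0.51]
ft_force: [-0.9, -0.3, -4.1]
gripper_width: 0.0297
grasp_force: 60.0
```

```bash
python3 tgt.py tail
```

```text
from [ 0.5125 -0.1968  0.2642] shift mm [ 26.2 188.5 -15. ] turn [ 0.2206 -0.2493 -0.7009] q [ 0.75  0.14 -0.33  1.92 -0.25  0.87 -0.26] grip 0.02973916090681318 59.994131326675415 5.45
```

send_rows([
  [[1, 5, 0, 0.006, -0.007, -0.02, 0], [2, 18, -1, 0.021, -0.024, -0.067, 0], [5, 38, -3, 0.044, -0.05, -0.14, 0], [8, 62, -5, 0.073, -0.083, -0.231, 0], [12, 90, -7, 0.106, -0.12, -0.336, 0], [16, 118, -9, 0.139, -0.157, -0.441, 0], [20, 145, -11, 0.17, -0.192, -0.539, 0], [23, 168, -13, 0.197, -0.223, -0.623, 0], [25, 182, -14, 0.214, -0.242, -0.678, 0], [26, 188.5, -15, 0.2206, -0.2493, -0.7009, 0], [26, 188.5, -15, 0.2206, -0.2493, -0.7009, 0], [26, 188.5, -15, 0.2206, -0.2493, -0.7009, 0]],
])

```text
t: 6.65
tcp_pos: [0.5387, -0.0094, 0.2493]
eef_rot: [2.996, -0.0, 0.944]
ft_force: [0.4, -0.3, -5.1]
gripper_width: 0.0296
grasp_force: 60.0
```

```bash
cat > chk.py <<'E'
# fit the held valve (6-dof) in the clouds of both fixed cameras; report the mouth against the lens
import sys
from tgt import *
n=sys.argv[1]; a={"tail":[0,.08,.05],"plain":[.062,0,.05],"hex":[0,-.058,.05]}[n]; d={"tail":[0,1,0],"plain":[1,0,0],"hex":[0,-1,0]}[n]
s=r.sense(); Mt=R.from_rotvec(s["eef_rot"]).as_matrix(); V0=Mt@A.T; p0=s["tcp_pos"]-V0@[0,0,.1]
Q=[]
for c in("scene","side"):
    im=get_image(c); cv2.imwrite(f"pics/{n}_{c}.png",im["frame"][...,::-1]); Q.append(cloud(im).reshape(-1,3))
P=np.concatenate(Q); P=P[~np.isnan(P[:,0])]
l=lambda x:R.from_rotvec(x[3:])
def f(x,P): return valve((P-p0-x[:3])@(l(x).as_matrix()@V0))
x=np.zeros(6); P=P[np.linalg.norm(P-p0-V0@[0,0,.05],axis=1)<.12]
for cut in(.012,.01,.008,.008):
    loc=(P-p0-x[:3])@(l(x).as_matrix()@V0); k=(np.abs(valve(loc))<cut)&(loc[:,2]<.083)
    o=least_squares(lambda x:f(x,P[k]),x,loss='soft_l1',f_scale=.002); x=o.x
V=l(x).as_matrix()@V0; p=p0+x[:3]
print("pts",k.sum(),"med",np.median(np.abs(o.fun)).round(4),"fit offset mm",(1e3*x[:3]).round(1),"rot deg",np.degrees(x[3:]).round(2))
def rep(p,V,t):
    e=p+V@a-G; mm=V@d
    print(t,"dist mm",(-1e3*e@m).round(1),"lateral",(1e3*(e+m*(-(e@m)))).round(1),"angle deg",np.degrees(np.arccos(min(1,mm@m))).round(2))
rep(p0,V0,"nominal"); rep(p,V,"seen")
go(*pose(n))
E
python3 chk.py tail
```

```text
pts 1680 med 0.001 fit offset mm [-0.1  0.2  0.4] rot deg [0.28 0.2  0.16]
nominal dist mm 79.9 lateral [-0.  -1.1  0. ] angle deg 0.04
seen dist mm 79.6 lateral [-0.  -1.3  0.1] angle deg 0.24
from [ 0.5388 -0.0098  0.2494] shift mm [-0.1  1.5 -0.2] turn [ 0.0004 -0.0003  0.0014] q [ 0.55 -0.04 -0.59  2.24  0.03  0.32 -1.64] grip 0.029736457185128982 59.99393820762634 6.75
```

send_rows([
  [[0, 1.5, 0, 0, 0, 0, 0], [0, 1.5, 0, 0, 0, 0, 0], [0, 1.5, 0, 0, 0, 0, 0], [0, 1.5, 0, 0, 0, 0, 0], [0, 1.5, 0, 0, 0, 0, 0], [0, 1.5, 0, 0, 0, 0, 0], [0, 1.5, 0, 0, 0, 0, 0], [0, 1.5, 0, 0, 0, 0, 0], [0, 1.5, 0, 0, 0, 0, 0], [0, 1.5, 0, 0, 0, 0, 0], [0, 1.5, 0, 0, 0, 0, 0], [0, 1.5, 0, 0, 0, 0, 0]],
])

```text
t: 7.95
tcp_pos: [0.5387, -0.0074, 0.2494]
eef_rot: [2.996, -0.001, 0.945]
ft_force: [0.4, 0.7, -5.1]
gripper_width: 0.0297
grasp_force: 60.0
```

send_rows([
  [[0, 0, 0, 0, 0, 0, 0], [0, 0, 0, 0, 0, 0, 0], [0, 0, 0, 0, 0, 0, 0], [0, 0, 0, 0, 0, 0, 0], [0, 0, 0, 0, 0, 0, 0], [0, 0, 0, 0, 0, 0, 0], [0, 0, 0, 0, 0, 0, 0], [0, 0, 0, 0, 0, 0, 0]],
])

```text
t: 8.75
tcp_pos: [0.5387, -0.0074, 0.2494]
eef_rot: [2.996, -0.001, 0.945]
ft_force: [0.2, -0.2, -4.9]
gripper_width: 0.0299
grasp_force: 60.0
```

```bash
python3 tgt.py tail; python3 tgt.py plain; python3 -c "
from h import *; print(abs(r.sense()['joint_vel']).max())"
```

```text
from [ 0.5387 -0.0074  0.2494] shift mm [-0.  -0.9 -0.2] turn [0.0002 0.0002 0.0009] q [ 0.55 -0.04 -0.6   2.24  0.04  0.32 -1.65] grip 0.02991137964917544 59.99396502971649 8.75
from [ 0.5387 -0.0074  0.2494] shift mm [14.7 -0.9 10.1] turn [-9.0100e-01  7.0000e-04  1.2875e+00] q [ 0.55 -0.04 -0.6   2.24  0.04  0.32 -1.65] grip 0.02991137964917544 59.99396502971649 8.75
0.0009924446790427765
```

send_rows([
  [[0, 0, 0, -0.012, 0, 0.018, 0], [1, 0, 1, -0.043, 0, 0.062, 0], [2, 0, 1, -0.09, 0, 0.129, 0], [3, 0, 2, -0.148, 0, 0.212, 0], [4, 0, 3, -0.216, 0, 0.309, 0], [5, 0, 4, -0.283, 0, 0.405, 0], [6, 0, 4, -0.347, 0, 0.495, 0], [7, 0, 5, -0.401, 0, 0.573, 0], [7, -0.5, 5, -0.436, 0, 0.624, 0], [7, -0.5, 5, -0.4505, 0, 0.6437, 0], [7, -0.5, 5, -0.4505, 0, 0.6437, 0]],
])

```text
t: 9.85
tcp_pos: [0.5457, -0.0079, 0.2544]
eef_rot: [2.582, 1.069, 0.815]
ft_force: [0.1, -0.8, -4.8]
gripper_width: 0.0298
grasp_force: 60.0
```

send_rows([
  [[0, 0, 0, -0.012, 0, 0.018, 0], [1, 0, 1, -0.043, 0, 0.062, 0], [2, 0, 1, -0.09, 0, 0.129, 0], [3, 0, 2, -0.148, 0, 0.212, 0], [4, 0, 3, -0.216, 0, 0.309, 0], [5, 0, 4, -0.283, 0, 0.405, 0], [6, 0, 4, -0.347, 0, 0.495, 0], [7, 0, 5, -0.401, 0, 0.573, 0], [7.5, -0.5, 5, -0.436, 0, 0.624, 0], [7.5, -0.5, 5, -0.4505, 0, 0.6437, 0], [7.5, -0.5, 5, -0.4505, 0, 0.6437, 0]],
])

```text
t: 10.95
tcp_pos: [0.5532, -0.0084, 0.2594]
eef_rot: [1.873, 1.872, 0.591]
ft_force: [0.7, 0.4, -4.5]
gripper_width: 0.0297
grasp_force: 60.0
```

```bash
python3 chk.py plain
```

```text
pts 1578 med 0.001 fit offset mm [-0.2  0.3  0. ] rot deg [-0.02 -0.11  0.13]
nominal dist mm 80.3 lateral [-0.  -0.1  0.1] angle deg 0.04
seen dist mm 80.5 lateral [-0.2  0.3  0.3] angle deg 0.15
from [ 0.5531 -0.0084  0.2594] shift mm [0.3 0.1 0.1] turn [-0.0013  0.0004  0.001 ] q [ 0.47 -0.02 -0.52  2.2   0.06  0.35 -0.1 ] grip 0.02975806946157702 59.99414563179016 11.05
```

send_rows([
  [[0, 0, 0, 0, 0, 0, 0], [0, 0, 0, 0, 0, 0, 0], [0, 0, 0, 0, 0, 0, 0], [0, 0, 0, 0, 0, 0, 0], [0, 0, 0, 0, 0, 0, 0], [0, 0, 0, 0, 0, 0, 0], [0, 0, 0, 0, 0, 0, 0], [0, 0, 0, 0, 0, 0, 0], [0, 0, 0, 0, 0, 0, 0], [0, 0, 0, 0, 0, 0, 0], [0, 0, 0, 0, 0, 0, 0], [0, 0, 0, 0, 0, 0, 0]],
])

```text
t: 12.25
tcp_pos: [0.5532, -0.0084, 0.2594]
eef_rot: [1.872, 1.872, 0.591]
ft_force: [0.0, 0.3, -5.2]
gripper_width: 0.0295
grasp_force: 60.0
```

send_rows([
  [[0, 0, 0, 0, 0, 0, 0], [0, 0, 0, 0, 0, 0, 0], [0, 0, 0, 0, 0, 0, 0], [0, 0, 0, 0, 0, 0, 0]],
])

```text
t: 12.65
tcp_pos: [0.5532, -0.0085, 0.2594]
eef_rot: [1.872, 1.872, 0.591]
ft_force: [-0.4, -0.2, -5.1]
gripper_width: 0.0297
grasp_force: 60.0
```

```bash
python3 tgt.py hex
```

```text
from [ 0.5532 -0.0085  0.2594] shift mm [3.5 0.2 2.4] turn [-9.0150e-01  1.0000e-04  1.2864e+00] q [ 0.47 -0.02 -0.52  2.2   0.06  0.35 -0.1 ] grip 0.029669419041817358 59.99410092830658 12.65
```

send_rows([
  [[0, 0, 0, -0.012, 0, 0.018, 0], [0, 0, 0, -0.043, 0, 0.062, 0], [1, 0, 0, -0.09, 0, 0.129, 0], [1, 0, 1, -0.148, 0, 0.212, 0], [1, 0, 1, -0.216, 0, 0.309, 0], [1, 0, 1, -0.283, 0, 0.405, 0], [2, 0, 1, -0.347, 0, 0.495, 0], [2, 0, 1, -0.401, 0, 0.573, 0], [2, 0, 1, -0.436, 0, 0.624, 0], [2, 0, 1, -0.4505, 0, 0.6435, 0], [2, 0, 1, -0.4505, 0, 0.6435, 0]],
])

```text
t: 13.75
tcp_pos: [0.5552, -0.0084, 0.2604]
eef_rot: [0.979, 2.365, 0.31]
ft_force: [1.1, 0.2, -4.0]
gripper_width: 0.0294
grasp_force: 60.0
```

send_rows([
  [[0, 0, 0, -0.012, 0, 0.018, 0], [0, 0, 0, -0.043, 0, 0.062, 0], [1, 0, 0, -0.09, 0, 0.129, 0], [1, 0, 1, -0.148, 0, 0.212, 0], [1, 0, 1, -0.216, 0, 0.309, 0], [1, 0, 1, -0.283, 0, 0.405, 0], [1.5, 0, 1, -0.347, 0, 0.495, 0], [1.5, 0, 1, -0.401, 0, 0.573, 0], [1.5, 0, 1, -0.436, 0, 0.624, 0], [1.5, 0, 1.4, -0.4505, 0, 0.643, 0], [1.5, 0, 1.4, -0.4505, 0, 0.643, 0]],
])

```text
t: 14.85
tcp_pos: [0.5567, -0.0084, 0.2619]
eef_rot: [0.001, 2.531, 0.001]
ft_force: [0.4, 0.2, -6.1]
gripper_width: 0.0294
grasp_force: 60.0
```

```bash
python3 chk.py hex
```

```text
pts 1643 med 0.0011 fit offset mm [-0.7  0.2 -0. ] rot deg [-0.09  0.16 -0.  ]
nominal dist mm 79.9 lateral [-0.  -0.1  0. ] angle deg 0.05
seen dist mm 80.4 lateral [-0.1  0.2  0.2] angle deg 0.18
from [ 0.5567 -0.0084  0.2619] shift mm [-0.   0.1 -0.1] turn [-0.0012 -0.0003  0.0012] q [ 0.42 -0.02 -0.47  2.19  0.07  0.36  1.46] grip 0.029650016958099993 59.99377727508545 14.95
```

send_rows([
  [[0, 0, 0, 0, 0, 0, 0], [0, 0, 0, 0, 0, 0, 0], [0, 0, 0, 0, 0, 0, 0], [0, 0, 0, 0, 0, 0, 0], [0, 0, 0, 0, 0, 0, 0], [0, 0, 0, 0, 0, 0, 0], [0, 0, 0, 0, 0, 0, 0], [0, 0, 0, 0, 0, 0, 0], [0, 0, 0, 0, 0, 0, 0], [0, 0, 0, 0, 0, 0, 0], [0, 0, 0, 0, 0, 0, 0], [0, 0, 0, 0, 0, 0, 0]],
])

```text
t: 16.15
tcp_pos: [0.5567, -0.0084, 0.2618]
eef_rot: [0.0, 2.531, 0.0]
ft_force: [1.0, 0.7, -5.6]
gripper_width: 0.0293
grasp_force: 60.0
```

send_rows([
  [[0, 0, 0, 0, 0, 0, 0], [0, 0, 0, 0, 0, 0, 0], [0, 0, 0, 0, 0, 0, 0], [0, 0, 0, 0, 0, 0, 0]],
])

```text
t: 16.55
tcp_pos: [0.5567, -0.0084, 0.2618]
eef_rot: [0.0, 2.531, 0.001]
ft_force: [0.0, 0.2, -5.1]
gripper_width: 0.0299
grasp_force: 60.0
```

```bash
cat >> tgt.py <<'E'
def place(z=.1054,x=.4791,y=.3049,yaw=.24): return np.array([x,y,z]), R.from_euler('z',yaw).as_matrix()@A
if len(sys.argv)>2: go(*place(float(sys.argv[2])))
E
python3 tgt.py hex .254
python3 - <<'E'
from h import *
D=[]
for n in("scene","side"):
    im=get_image(n); D.append(cloud(im).reshape(-1,3))
    P=D[-1]
    q=P[(np.hypot(P[:,0]-.63,P[:,1]-.34)<.09)&(P[:,2]>.03)&(P[:,2]<.14)]
    print(n,"done",fit(valve,q,[.627,.34,.005,.22]))
    t=R.from_euler('z',.197).inv().apply(P-[.5536,.3198,0])
    k=(abs(t[:,0])<.17)&(abs(t[:,1])<.11)&(t[:,2]>.01)&(t[:,2]<.025)&~((np.hypot(t[:,0]-.076,t[:,1])<.055))
    print("tray",fit(tray,P[k],[.5536,.3198,0,.197]))
E
```

```text
from [ 0.5567 -0.0084  0.2618] shift mm [0.  0.1 0. ] turn [-0.0004 -0.0005 -0.    ] q [ 0.42 -0.02 -0.47  2.19  0.07  0.36  1.46] grip 0.02986720397552415 59.99382555484772 16.55
from [ 0.5567 -0.0084  0.2618] shift mm [-77.6 313.3  -7.8] turn [ 0.405   0.5167 -1.2866] q [ 0.42 -0.02 -0.47  2.19  0.07  0.36  1.46] grip 0.02986720397552415 59.99382555484772 16.55
scene done (array([0.62519327, 0.34411015, 0.00399243, 0.24136089]), np.float64(0.0012775413031827117), 733)
tray (array([0.55394718, 0.32009146, 0.00226545, 0.19990531]), np.float64(0.0012340751799952698), 441)
side done (array([0.62533817, 0.34363557, 0.00568863, 0.2481962 ]), np.float64(0.0013843320711023604), 250)
tray (array([0.55327746, 0.32025929, 0.00574496, 0.20233757]), np.float64(0.0010903415606242223), 258)
```

send_rows([
  [[-1, 4, 1, 0.006, 0.007, -0.018, 0], [-4, 15, 5, 0.019, 0.025, -0.062, 0], [-8, 32, 9, 0.041, 0.052, -0.129, 0], [-13, 52, 13, 0.067, 0.085, -0.212, 0], [-19, 75, 17, 0.097, 0.124, -0.309, 0], [-25, 98, 20, 0.128, 0.163, -0.405, 0], [-30, 120, 20, 0.156, 0.199, -0.495, 0], [-35, 139, 20, 0.18, 0.23, -0.573, 0], [-38, 151, 20, 0.197, 0.251, -0.624, 0], [-39, 156, 20, 0.2025, 0.258, -0.643, 0], [-39, 156, 20, 0.2025, 0.258, -0.643, 0]],
])

```text
t: 17.75
tcp_pos: [0.5179, 0.1481, 0.2817]
eef_rot: [0.94, 2.657, 0.001]
ft_force: [0.6, -0.9, -5.2]
gripper_width: 0.0295
grasp_force: 60.0
```

send_rows([
  [[-1, 4, 0, 0.006, 0.007, -0.018, 0], [-4, 15, 0, 0.019, 0.025, -0.062, 0], [-8, 32, 0, 0.041, 0.052, -0.129, 0], [-13, 52, 0, 0.067, 0.085, -0.212, 0], [-19, 75, 0, 0.097, 0.124, -0.309, 0], [-25, 98, 0, 0.128, 0.163, -0.405, 0], [-30, 120, 0, 0.156, 0.199, -0.495, 0], [-35, 139, 0, 0.18, 0.23, -0.573, 0], [-38, 151, 0, 0.197, 0.251, -0.624, 0], [-39, 157, 0, 0.2025, 0.258, -0.643, 0], [-39, 157, 0, 0.2025, 0.258, -0.643, 0]],
])

```text
t: 18.85
tcp_pos: [0.4789, 0.3045, 0.2817]
eef_rot: [1.938, 2.471, 0.0]
ft_force: [-0.1, -0.1, -5.1]
gripper_width: 0.0296
grasp_force: 60.0
```

```bash
python3 tgt.py hex .155|tail -1
```

```text
from [0.4789 0.3045 0.2817] shift mm [   0.2    0.4 -126.7] turn [ 0.0005  0.001  -0.001 ] q [-0.05  0.33 -0.71  1.67  0.23  1.23 -0.58] grip 0.029597410076351086 59.993780851364136 18.85
```

send_rows([
  [[0, 0, -5, 0, 0, 0, 0], [0, 0, -18, 0, 0, 0, 0], [0, 0, -38, 0, 0, 0, 0], [0, 0, -62, 0, 0, 0, 0], [0, 0, -88, 0, 0, 0, 0], [0, 0, -112, 0, 0, 0, 0], [0, 0, -133, 0, 0, 0, 0], [0, 0, -150, 0, 0, 0, 0], [0, 0, -161, 0, 0, 0, 0], [0, 0, -167, 0, 0, 0, 0], [0, 0, -169, 0, 0, 0, 0], [0, 0, -169, 0, 0, 0, 0]],
])

```text
t: 20.05
tcp_pos: [0.4789, 0.3047, 0.1131]
eef_rot: [1.938, 2.471, 0.001]
ft_force: [-0.2, -0.2, -5.2]
gripper_width: 0.0297
grasp_force: 60.0
```

```bash
cat > chk2.py <<'E'
from h import *
s=r.sense(); print(s["tcp_pos"].round(4),s["ft_force"].round(1),s["t"],s["gripper_width"])
for n in("scene","side"):
    im=get_image(n); cv2.imwrite(f"pics/place_{n}_{s['t']:.2f}.png",im["frame"][...,::-1]); P=cloud(im).reshape(-1,3)
    for c,x0 in(((.479,.305),[.479,.305,.01,.24]),((.625,.344),[.625,.344,.005,.24])):
        q=P[(np.hypot(P[:,0]-c[0],P[:,1]-c[1])<.09)&(P[:,2]>.032)&(P[:,2]<.14)]
        x,e,k=fit(valve,q,x0,cut=.015); print(n,x.round(4),e.round(4),k)
E
python3 chk2.py
```

```text
[0.4789 0.3047 0.1131] [-0.2 -0.2 -5.2] 20.05 0.02966874300453927
scene [0.4791 0.3049 0.0135 0.2431] 0.0016 197
scene [0.6251 0.344  0.0043 0.2359] 0.0013 728
side [0.4795 0.3047 0.0145 0.2449] 0.0012 435
side [0.6253 0.3438 0.0057 0.2415] 0.0012 421
```

send_rows([
  [[0, 0, -1, 0, 0, 0, 0], [0, 0, -2, 0, 0, 0, 0], [0, 0, -3, 0, 0, 0, 0], [0, 0, -4, 0, 0, 0, 0], [0, 0, -5, 0, 0, 0, 0], [0, 0, -6, 0, 0, 0, 0], [0, 0, -6.5, 0, 0, 0, 0], [0, 0, -7, 0, 0, 0, 0], [0, 0, -7, 0, 0, 0, 0]],
])

```text
t: 21.05
tcp_pos: [0.4787, 0.3046, 0.1057]
eef_rot: [1.939, 2.471, -0.0]
ft_force: [0.2, -0.3, -5.6]
gripper_width: 0.0297
grasp_force: 60.0
```

send_rows([
  [[0, 0, -0.3, 0, 0, 0, 0], [0, 0, -0.6, 0, 0, 0, 0], [0, 0, -0.8, 0, 0, 0, 0], [0, 0, -0.8, 0, 0, 0, 0]],
])

```text
t: 21.45
tcp_pos: [0.4787, 0.3046, 0.105]
eef_rot: [1.938, 2.471, 0.0]
ft_force: [0.6, -0.2, -4.6]
gripper_width: 0.0297
grasp_force: 60.0
```

send_rows([
  [[0, 0, -0.4, 0, 0, 0, 0], [0, 0, -0.8, 0, 0, 0, 0], [0, 0, -0.8, 0, 0, 0, 0]],
])

```text
t: 21.75
tcp_pos: [0.4788, 0.3046, 0.1048]
eef_rot: [1.938, 2.471, 0.0]
ft_force: [-3.1, -3.8, 6.6]
gripper_width: 0.0299
grasp_force: 60.0
```

```bash
python3 chk2.py
```

```text
[0.4788 0.3046 0.1048] [-3.1 -3.8  6.6] 21.75 0.02987114281867457
scene [0.4789 0.3046 0.0046 0.2368] 0.0014 227
scene [0.6251 0.3438 0.0041 0.2486] 0.0014 727
side [0.4795 0.3047 0.006  0.2527] 0.0015 427
side [0.6252 0.3435 0.0059 0.2482] 0.0013 420
```

The valve is in contact with the tray floor: the vertical force went from -5 to +6.6 N. I let go gently.

send_rows([
  [[0, 0, 0.3, 0, 0, 0, 0], [0, 0, 0.3, 0, 0, 0, 0], [0, 0, 0.3, 0, 0, 0, 0]],
], squeeze=5)

```text
t: 22.15
tcp_pos: [0.4789, 0.3047, 0.1048]
eef_rot: [1.938, 2.471, 0.001]
ft_force: [-2.2, -2.8, 5.3]
gripper_width: 0.03
grasp_force: 5.0
```

send_rows([
  [[0, 0, 0, 0, 0, 0, 40], [0, 0, 0, 0, 0, 0, 50], [0, 0, 0, 0, 0, 0, 65], [0, 0, 0, 0, 0, 0, 80], [0, 0, 0, 0, 0, 0, 80], [0, 0, 0, 0, 0, 0, 80], [0, 0, 0, 0, 0, 0, 80], [0, 0, 0, 0, 0, 0, 80]],
])

```text
t: 22.95
tcp_pos: [0.4787, 0.3046, 0.1045]
eef_rot: [1.938, 2.471, 0.0]
ft_force: [0.6, -0.3, -0.1]
gripper_width: 0.0751
grasp_force: 0.0
```

send_rows([
  [[0, 0, 4, 0, 0, 0, 80], [0, 0, 14, 0, 0, 0, 80], [0, 0, 30, 0, 0, 0, 80], [0, 0, 55, 0, 0, 0, 80], [0, 0, 85, 0, 0, 0, 80], [0, 0, 115, 0, 0, 0, 80], [0, 0, 140, 0, 0, 0, 80], [0, 0, 150, 0, 0, 0, 80], [0, 0, 150, 0, 0, 0, 80], [0, 0, 150, 0, 0, 0, 80]],
])

```text
t: 23.95
tcp_pos: [0.4785, 0.3043, 0.2539]
eef_rot: [1.939, 2.471, -0.001]
ft_force: [-1.0, -0.6, -0.5]
gripper_width: 0.0747
grasp_force: 0.0
```

```bash
python3 chk2.py; ls pics; cp $(ls -t pics/place_scene*|head -1) pics/final.png
```

```text
[0.4785 0.3043 0.2539] [-1.  -0.6 -0.5] 23.95 0.0746750497920732
scene [0.4788 0.3044 0.0044 0.2448] 0.0015 233
scene [0.6251 0.3439 0.0042 0.2401] 0.0013 729
side [0.4793 0.3041 0.0059 0.2518] 0.0013 424
side [0.6251 0.3439 0.0055 0.2466] 0.0014 420
head.png
hex_scene.png
hex_side.png
place_scene_20.05.png
place_scene_21.75.png
place_scene_23.95.png
place_side_20.05.png
place_side_21.75.png
place_side_23.95.png
plain_scene.png
plain_side.png
scene.png
side.png
tail_scene.png
tail_side.png
top.png
w1.png
```

View pics/final.png

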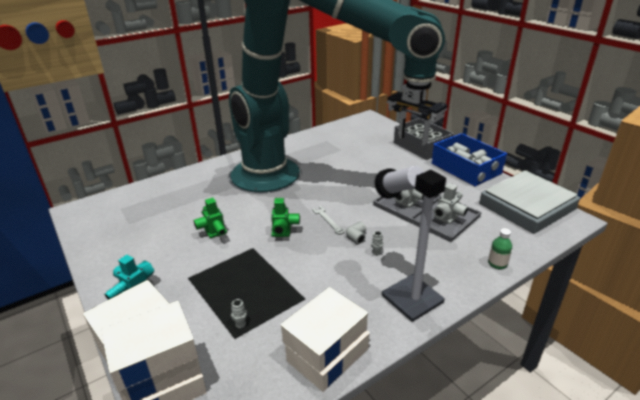

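The view shows both valves in the tray at (410,195) and (448,208), only the nipple left on the mat at (238,312), and the gripper clear at (415,105).

```bash
python3 -c "
from h import *; print(r.finish_job())"
```

```text
the job is handed in; nothing more can be done
None
```

I showed all three mouths to the camera in the order asked, each about 80 mm from the glass and held still for over a second, then stood the valve in the empty half of the tray with its yaw within about 0.5° of the checked valve's, and handed the job in at about 24 s.

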